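# Unlock the lifting rod from its jar and rack it to drain

## Robot

A 6-joint arm with a two-finger parallel gripper is mounted at the origin on the work surface. World frame = base frame: x ahead of the robot, y to its left, z up, the work surface at z = 0. Lengths are in m, angles in rad, forces in N, time in s.
With the tool pointing down it reaches from about 0.25 to 0.725 m from the base axis. Payload 4 kg.
Tool frame: the origin (TCP) lies midway between the tips of the shut fingers; the grasp point (between the pads) lies 19 mm behind it; z points along the fingers, y is the line along which they close (so a half turn about z gives the same grasp; the last joint's range is limited). The gripper opens to 85 mm and grips with 20 to 120 N. Pads are 22 mm wide; open, the fingers measure 114 mm over their backs; the gripper's body (76 mm by 85 mm) begins 54 mm behind the grasp point. The pads swing forward as they close: fully open they stand 13 mm farther back than shut.
Start: joints at [1.196, 0.241, 0.005, 1.335, 0, 1.571], TCP at [0.183, 0.465, 0.231] pointing down, gripper open.
Joint ranges: [-2.72, 2.72], [-1.05, 1.87], [-1.09, 1.28], [-1.99, 2.15], [-1.42, 1.44], [-3.14, 3.14]. Speed limits (rad/s): [2.79, 2.79, 3.14, 3.14, 3.14, 3.14].

## Interface

Orientations are given as a unit quaternion [x, y, z, w].
In Python, from workcell import monitor, vision, job gives the robot as it stands.
- The arm moves only by the tool move_arm, never from a script. Its argument "moves" is a list that holds one entry, the list of rows, each a list of 5 numbers: the shift along the world's x, y, z in m, then the turn about the world's z in degrees, then the opening in per cent of the stroke, from 0 (shut) to 100 (fully open). In form: [[[x, y, z, turn, gripper], ...]]. A call has 1 to 5 rows; each row is the pose to reach, as a shift and turn from the pose commanded when the call began; what a row does not reach only later rows make up. A row lasts 1/8 s, in which the tool goes at most 62.5 mm and 10.7 degrees, less where a joint would pass 70% of its speed; a pose out of reach is approached as far as the arm can. A call with a gripper value outside its range is refused whole. The fingers move at their own pace and stop on an object; the grip force is fixed at half the most. Time passes only in rows, so rows that repeat a pose let the fingers close. It gives the time, the measured TCP pose, the force, the opening and the grip force at its end, in the units of the state.
- monitor.get_obs(): the state, without advancing time (a new reading comes with each control period).
- vision.camera(name): name is "scene" or "side" or "wrist"; returns a dict with "color" (480x640x3 uint8, red, green, blue), "camera_matrix" (3x3 intrinsics, pixels), "eye" and "attitude" of the camera in the world; the wrist camera has in their place "hand_eye" (4x4, takes a point from camera to tool coordinates, whose origin is the TCP and whose axes are the flange's). Camera axes: x right, y up, looking along -z (the intrinsics and any distortion apply to the point x, -y, -z); pixel columns grow to the right and rows downward; lengths in m; the calibration is good to about 2 mm. A picture is of the moment at which its call begins: read the wrist's pose just before it. There is no depth.
- job.job_done(): hands the job in; it is judged then, once.
The state is a dict: "clock": time; "joint_pos": joint angles; "joint_vel": joint speeds; "tau": joint torques, N m; "eef_pos": TCP position; "tool_rot": TCP orientation; "ft_force": force on the tool from outside, world axes, zero at the start; "ft_torque": the same for the moment, N m; "grip_width": finger opening in m; "grasp_force": force on a finger pad.
Only numpy, scipy, OpenCV 4.12 (cv2) and the standard library are available. Lean on these libraries where they do the work, as an engineer would, in place of code of your own. Each camera call takes 0.05 s, during which the arm holds its last target. There are 200 camera calls.

## Task

The steel lifting rod stands locked in its upright jar: turn it anticlockwise (seen from above), by feel and without wrenching it against the cap, until its cross bar comes under the slot in the cap, then draw it up and out. Set it, without dropping it, on the slanted draining rack so that the shaft lies in both V saddles with its foot down against the stop plate, let go of it, and leave the bowl, flask and beaker where they stand.

Things in the scene. Friction and masses are not known exactly. Their poses are not given: they have to be found in the camera images.
- jar: Upright round steel jar fixed to the counter, 88 mm in diameter, 109 mm high with its white cap. Origin at the centre of its underside, z up. Inner floor 6 mm up, with a 16 mm square socket, 10 mm deep, for the rod's foot. The cap's slot lies 25 to 80 degrees anticlockwise (from above) of the cross bar's starting direction; it differs each time, is not measured, and must be felt for or seen.
- jar_mouth (a point): Centre of the cap's top face, 108 mm above the jar's origin, axes as the jar's (they do not show the slot). The cap is 93 mm across and 8 mm thick and does not turn; through its middle goes one straight slot 17 mm wide, 54 mm long. The rod's cross bar passes it only when parallel to it within about 10 degrees.
- rod: Loose steel rod, 190 mm long, 0.15 to 0.31 kg. Origin at the centre of its foot's underside, z along it to the handle. Round shaft 12 mm thick; at 85 mm a round cross bar along y, 44 mm long, 8 mm thick (in the jar it is hidden 5 mm below the cap). From 150 to 190 mm a flat paddle handle, 30 mm wide along x, 14 mm thick along y. Half a turn about z changes nothing.
- rod_foot (a point): The centre of the underside of the rod's foot (the rod's origin).
- rod_neck (a point): The point on the rod's axis 122 mm from the foot.
- rack: Slanted draining rack, fixed: white base 170 x 110 x 8 mm, origin at the centre of its underside. The racked rod lies in its x-z plane, 30 degrees from vertical, foot to handle along (-0.5, 0, 0.866). Two steel 90 degree V saddles on posts, 12 mm long, 31 mm wide, hold the shaft 40 and 122 mm from the foot, open towards (0.866, 0, 0.5). Nothing stands between them or under the handle.
- rack_stop (a point): Where the centre of the rod's foot is when racked: on the upper face of the 40 mm square steel stop plate (at right angles to the racked rod), at (45, 0, 30) mm in the rack's frame. Axes as the rack's.
- rack_saddle (a point): Where the rod's axis passes the upper saddle when racked, 122 mm from the stop, at (-16, 0, 136) mm in the rack's frame. Axes as the rack's.
- bowl: Bystander: loose teal plastic bowl, 110 mm in diameter, 50 mm high. Origin at the centre of its underside.
- flask: Bystander: loose white plastic bottle with red cap, 60 mm in diameter, 150 mm high. Origin at the centre of its underside.
- beaker: Bystander: loose steel beaker, 66 mm in diameter, 75 mm high. Origin at the centre of its underside.
Mind the look-alikes: they are no part of the job. There is more than one size of the rod; the job needs the middle-sized. Leave any black look-alike of the rack alone.

How it is judged:
By the outcome, as a careful person would: the job done as asked, in the order asked, and still so for the second after the job is handed in, with the robot touching nothing.
It also fails if it takes over 45 s, if anything falls off the work surface, if the arm or the gripper's body presses on something with over 40 N, if the wrist force passes 120 N, or if a joint passes its speed limit or range.

## Working session

There is one attempt and no reset: what is moved stays moved. The work goes in short steps, Python scripts to look and compute and a tool call to move; the robot and the scene stay as the last step left them, time stands still between calls to the robot, and variables do not carry over. Pictures are saved under pics/ and viewed, at most 10 in all, crops included, and the job is handed in when it is done.

Besides the shell and the picture viewer there is one more tool, called after ">>>" as a command line: name --argument value ..., lists and objects as JSON in quotes. move_arm: Moves the arm, as the interface text tells. Its arguments: {"type":"object","properties":{"moves":{"type":"array","items":{"type":"array","items":{"type":"array","items":{"type":"number"}}}}},"required":["moves"]}

```bash
mkdir -p pics; ls; cat > h.py <<'E'
import numpy as np, cv2
from workcell import monitor, vision, job
from scipy.spatial.transform import Rotation as R
def snap(n,f=None):
    o=monitor.get_obs(); c=vision.camera(n); c['obs']=o
    if f: cv2.imwrite('pics/'+f+'.png',c['color'][:,:,::-1])
    return c
E
python3 - <<'E'
from h import *
import pickle
for n in ['scene','side','wrist']:
    c=snap(n,n); pickle.dump(c,open(n+'.pkl','wb'))
    print(n,{k:v for k,v in c.items() if k not in('color','obs')})
print(c['obs'])
E
```

```text
pics
scene {'camera_matrix': array([[435.4445383 ,   0.        , 321.10639357],
       [  0.        , 435.4445383 , 246.04080737],
       [  0.        ,   0.        ,   1.        ]]), 'eye': array([0.86879992, 0.47380667, 1.02665318]), 'attitude': array([0.06169885, 0.26164727, 0.93117166, 0.24627889])}
side {'camera_matrix': array([[436.51643394,   0.        , 321.46089072],
       [  0.        , 436.51643394, 242.1650974 ],
       [  0.        ,   0.        ,   1.        ]]), 'eye': array([0.53331984, 0.66866923, 0.66431815]), 'attitude': array([-0.0118578 ,  0.42964341,  0.90208816, -0.03876702])}
wrist {'camera_matrix': array([[349.69777321,   0.        , 316.99479254],
       [  0.        , 349.69777321, 237.81547252],
       [  0.        ,   0.        ,   1.        ]]), 'hand_eye': array([[-5.96696165e-04,  9.62653678e-01,  2.70735184e-01,
         6.83331172e-02],
       [ 9.99999685e-01,  7.16244353e-04, -3.42767728e-04,
        -2.98866073e-04],
       [-5.23879161e-04,  2.70734895e-01, -9.62653802e-01,
        -1.41963599e-01],
       [ 0.00000000e+00,  0.00000000e+00,  0.00000000e+00,
         1.00000000e+00]])}
{'clock': 0.1, 'joint_pos': array([ 1.19602523e+00,  2.41329376e-01,  3.88462201e-03,  1.33522715e+00,
       -3.82886721e-05,  1.57078556e+00]), 'joint_vel': array([-0.00041345, -0.00276101,  0.0019771 , -0.00028026, -0.00046722,
       -0.00067418]), 'tau': array([ 2.89291020e-04, -3.73137653e+01,  2.53009576e+01,  1.08418163e-02,
        1.38071442e-05,  1.02050208e-06]), 'eef_pos': array([0.18283409, 0.46476653, 0.23051592]), 'tool_rot': array([ 1.86285460e-01,  9.82495215e-01, -9.24939073e-04, -1.55897450e-04]), 'ft_force': array([-0.28251164, -0.55448142,  0.46914101]), 'ft_torque': array([-0.00823143,  0.06984661, -0.06506078]), 'grasp_force': 0.0, 'grip_width': 0.08506276074748712}
```

View pics/scene.png

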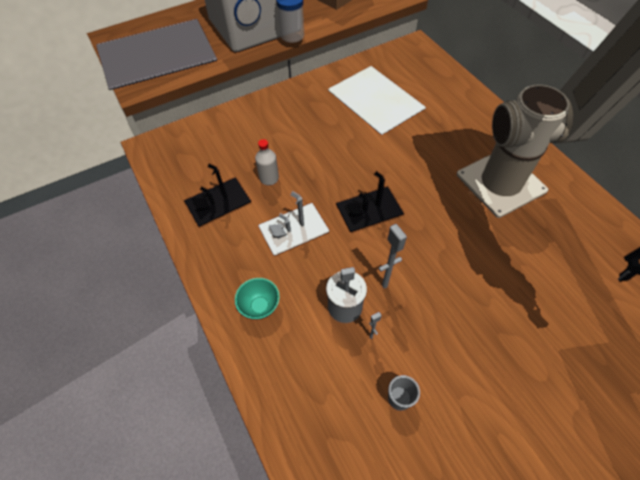

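View pics/side.png

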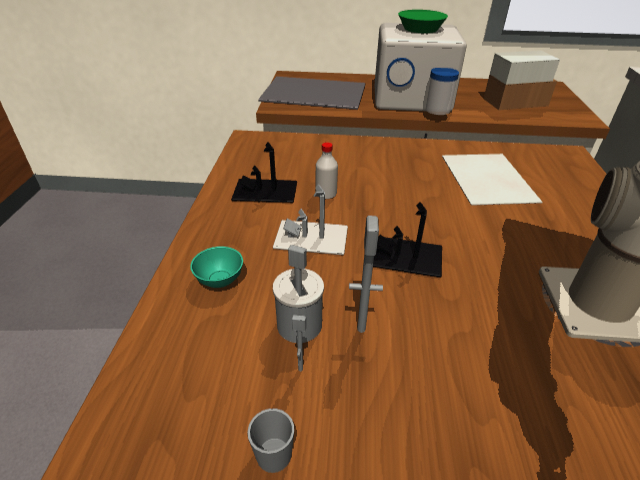

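Candidates: rods are the one in the jar at scene (347,282), which I want, a big free-standing one at (390,260) and a small one at (374,324). Racks are the white one at (293,228), which I want, and black ones at (217,200) and (370,208). I'll check the choice in a close crop and measure.

```bash
cat >> h.py <<'E'
def ray(c,u,v):
    K=c['camera_matrix']; d=np.array([(u-K[0,2])/K[0,0],-(v-K[1,2])/K[1,1],-1.])
    if 'eye' in c: e,M=c['eye'],R.from_quat(c['attitude']).as_matrix()
    else:
        H=c['hand_eye'];T=R.from_quat(c['obs']['tool_rot']).as_matrix()
        e=c['obs']['eef_pos']+T@H[:3,3]; M=T@H[:3,:3]
    return e,M@d
def onz(c,u,v,z):
    e,d=ray(c,u,v); return e+d*(z-e[2])/d[2]
def proj(c,p):
    K=c['camera_matrix']; e,_=ray(c,0,0)
    if 'eye' in c: M=R.from_quat(c['attitude']).as_matrix()
    else: M=R.from_quat(c['obs']['tool_rot']).as_matrix()@c['hand_eye'][:3,:3]
    q=M.T@(np.asarray(p)-e); return np.array([K[0,2]+K[0,0]*q[0]/-q[2],K[1,2]-K[1,1]*q[1]/-q[2]])
def two(c1,u1,c2,u2):
    (a,d),(b,f)=ray(c1,*u1),ray(c2,*u2)
    s=np.linalg.lstsq(np.c_[d,-f],b-a,rcond=None)[0]
    p,q=a+d*s[0],b+f*s[1]; return (p+q)/2,np.linalg.norm(p-q)
E
python3 - <<'E'
from h import *
import pickle
S,D=[pickle.load(open(n+'.pkl','rb')) for n in('scene','side')]
for c,n,box in((S,'scene',[(240,190,340,260),(315,255,380,310)]),(D,'side',[(265,205,360,265),(265,240,330,320)])):
    print(n,'origin',proj(c,[0,0,0]))
    hsv=cv2.cvtColor(c['color'],cv2.COLOR_RGB2HSV)
    m=((hsv[...,1]<40)&(hsv[...,2]>170)).astype(np.uint8)
    for b,z in zip(box,(0.008,0.108)):
        mm=np.zeros_like(m); mm[b[1]:b[3],b[0]:b[2]]=m[b[1]:b[3],b[0]:b[2]]
        cs=sorted(cv2.findContours(mm,0,2)[0],key=cv2.contourArea)[-2:]
        cs=np.vstack([k for k in cs if cv2.contourArea(k)>30])
        h=cv2.convexHull(cs)[:,0]
        P=np.array([onz(c,*p,z)[:2] for p in h],np.float32)
        print(n,z,cv2.minAreaRect(P),cv2.minEnclosingCircle(P))
a=cv2.resize(S['color'][185:325,240:400],None,fx=2.5,fy=2.5,interpolation=2)
b=cv2.resize(D['color'][185:375,260:400],None,fx=2.5,fy=2.5,interpolation=2)
im=np.zeros((500,800,3),np.uint8); im[:350,:400]=a; im[:475,420:770]=b
cv2.imwrite('pics/crop.png',im[:,:,::-1])
E
```

```text
scene origin [500.58670113 182.57671644]
scene 0.008 ((0.6168073415756226, -0.16164088249206543), (0.11074632406234741, 0.1692226529121399), 87.36622619628906) ((0.6170547604560852, -0.16109618544578552), 0.09788873046636581)
scene 0.108 ((0.6141814589500427, 0.11757054924964905), (0.07941532880067825, 0.09066655486822128), 72.7957534790039) ((0.6128822565078735, 0.11205469071865082), 0.045836351811885834)
side origin [599.14397922 303.56325567]
side 0.008 ((0.6171743273735046, -0.15770691633224487), (0.10823612660169601, 0.167049378156662), 87.5709457397461) ((0.6170356273651123, -0.1560678482055664), 0.0975562334060669)
side 0.108 ((0.6144601702690125, 0.0698922723531723), (0.11234226077795029, 0.17562057077884674), 5.445473670959473) ((0.6138851046562195, 0.061744701117277145), 0.09688088297843933)
```

View pics/crop.png

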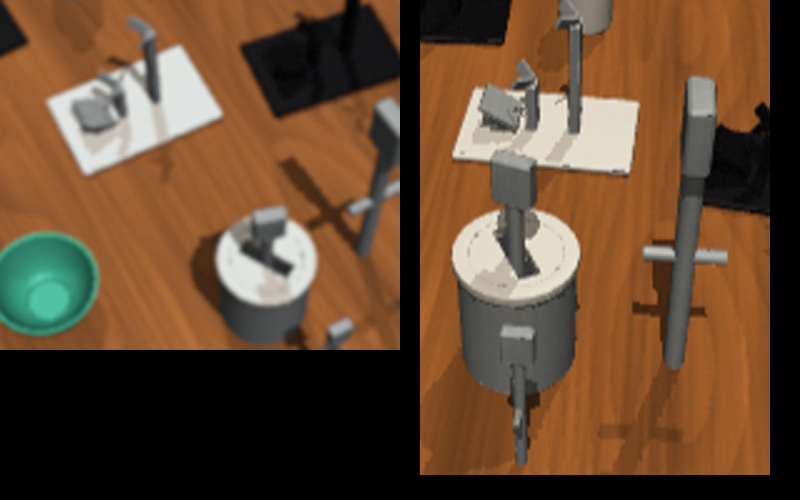

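The crop confirms it: the middle rod is in the jar, with its paddle roughly facing the side camera and the slot running obliquely. The white rack has its stop on the far (+x) side and its tall post toward the robot. Next I'll work out headings and obstacles.

```bash
python3 - <<'E'
from h import *
import pickle
S,D=[pickle.load(open(n+'.pkl','rb')) for n in('scene','side')]
np.set_printoptions(precision=3,suppress=True)
print('paddle top',onz(S,347.5,270,.196),onz(D,297.6,248,.196),two(S,(347.5,270),D,(297.6,248)))
print('slot near end',onz(S,356,293,.108),onz(D,304,295,.108))
print('jar c proj',proj(S,[.613,.112,.108]),proj(D,[.613,.112,.108]))
sc=lambda u,v:(240+u/2.5,185+v/2.5); sd=lambda u,v:(260+(u-420)/2.5,185+v/2.5)
for n,p in (('big foot',sd(673,365)),('small foot',sd(520,462)),('beaker',(272,460)),):print(n,onz(D,*p,0))
print('big top',two(S,(398,230),D,(372,218)),'small top',two(S,(375,316),D,(299,319)))
hsv=cv2.cvtColor(D['color'],cv2.COLOR_RGB2HSV)
# paddle of the rod in side: min area rect edges
print('paddle edges side z .19',[onz(D,*sd(u,156),.196) for u in (495,535)],'slot far/near side',[onz(D,*sd(*p),.108) for p in((498,233),(530,277))])
print('stop',[onz(D,*sd(500,105),.03),onz(S,*sc(95,115),.03)],'saddle',two(D,sd(570,15),S,sc(142,27)))
E
```

```text
paddle top [0.612 0.111 0.196] [0.612 0.113 0.196] (array([0.612, 0.111, 0.195]), np.float64(0.0008504083097704144))
slot near end [0.599 0.134 0.108] [0.6   0.135 0.108]
jar c proj [346.038 288.193] [298.449 285.199]
big foot [0.493 0.117 0.   ]
small foot [0.6   0.214 0.   ]
beaker [0.623 0.374 0.   ]
big top (array([0.494, 0.114, 0.267]), np.float64(1.4521354011220837e-06)) small top (array([0.599, 0.21 , 0.131]), np.float64(0.0005956684354878686))
paddle edges side z .19 [array([0.625, 0.112, 0.196]), array([0.599, 0.11 , 0.196])] slot far/near side [array([0.628, 0.095, 0.108]), array([0.6  , 0.137, 0.108])]
stop [array([ 0.664, -0.161,  0.03 ]), array([ 0.663, -0.159,  0.03 ])] saddle (array([ 0.596, -0.164,  0.135]), np.float64(0.0028651363568090223))
```

>>> move_arm --moves '[[[0, 0, 0.06, 0, 100], [0.03, -0.02, 0.11, 6, 100], [0.08, -0.06, 0.12, 12, 100], [0.13, -0.1, 0.12, 18, 100], [0.18, -0.14, 0.12, 24, 100]]]'

```text
clock: 0.78
eef_pos: [0.3601, 0.3274, 0.3514]
tool_rot: [-0.024, 1.0, 0.0, 0.0]
ft_force: [0.8, 0.6, 0.1]
grip_width: 0.0853
grasp_force: 0.0
```

>>> move_arm --moves '[[[0.048, -0.04, 0, 0, 100], [0.096, -0.08, 0, 0, 100], [0.144, -0.12, 0, 0, 100], [0.19, -0.16, 0, 0, 100], [0.23, -0.2, 0, 0, 100]]]'

```text
clock: 1.4
eef_pos: [0.5902, 0.127, 0.3506]
tool_rot: [-0.022, 1.0, -0.0, -0.0]
ft_force: [0.6, -0.0, -0.4]
grip_width: 0.0852
grasp_force: 0.0
```

```bash
python3 - <<'E'
from h import *
import pickle
np.set_printoptions(precision=3,suppress=True)
c=snap('wrist'); pickle.dump(c,open('w1.pkl','wb')); o=c['obs']
print(o['clock'],o['eef_pos'],R.from_quat(o['tool_rot']).as_matrix()[:,1],o['joint_pos'],o['ft_force'],o['ft_torque'])
u,v=proj(c,[.613,.112,.12]).astype(int); print(u,v)
x0,y0=max(u-80,0),max(v-80,0); print(x0,y0)
cv2.imwrite('pics/w1c.png',cv2.resize(c['color'][y0:y0+150,x0:x0+160],None,fx=4,fy=4,interpolation=2)[:,:,::-1])
E
```

```text
1.4 [0.59  0.127 0.351] [-0.044  0.999 -0.   ] [0.212 0.461 0.628 1.739 0.    0.168] [ 0.637 -0.027 -0.418] [ 0.04  -0.003  0.015]
302 225
222 145
```

View pics/w1c.png

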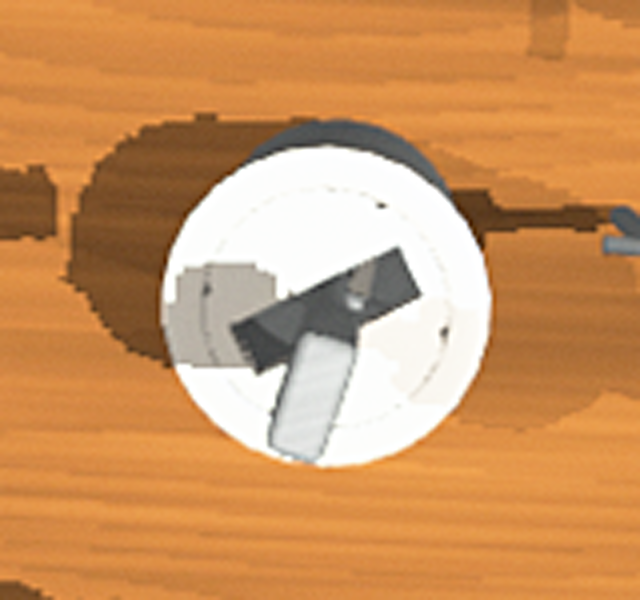

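The crop shows the slot running from (245,348) to (410,272). The paddle's top face has corners (305,335), (357,345), (320,463) and (268,445), with its long side close to rod x.

```bash
python3 - <<'E'
from h import *
import pickle
np.set_printoptions(precision=4,suppress=True)
c=pickle.load(open('w1.pkl','rb'))
f=lambda u,v,z:onz(c,222+u/4,145+v/4,z)
ang=lambda a,b:np.degrees(np.arctan2(*(b-a)[1::-1]))%180
a,b=f(245,348,.108),f(410,272,.108); print('slot',a,b,np.linalg.norm(a-b),ang(a,b),(a+b)/2)
P=[f(u,v,.196) for u,v in((305,335),(357,345),(320,463),(268,445))]
print('paddle c',sum(P)/4,'sizes',np.linalg.norm(P[0]-P[1]),np.linalg.norm(P[1]-P[2]),'long',ang(P[1],P[2]),ang(P[0],P[3]),'thick',ang(P[0],P[1]))
print('cap',f(327,305,.108))
# automatic bright paddle rect and cap ellipse
g=cv2.cvtColor(c['color'],cv2.COLOR_RGB2HSV)
k=np.array([f(u,v,.108)[:2] for u,v in((162,300),(491,300),(327,145),(327,466))]);print(k.mean(0),k)
print(proj(c,[.612,.111,.196]))
E
```

```text
slot [0.6245 0.0898 0.108 ] [0.6005 0.1356 0.108 ] 0.051686843044868695 117.6591370182038 [0.6125 0.1127 0.108 ]
paddle c [0.6118 0.1126 0.196 ] sizes 0.011581707649226562 0.02861904646350509 long 165.35604063677678 163.65770342222407 thick 81.22276607735743
cap [0.611  0.1127 0.108 ]
[0.6111 0.1126] [[0.6116 0.0662]
 [0.6076 0.1587]
 [0.5662 0.1112]
 [0.659  0.1142]]
[298.2353 244.56  ]
```

>>> move_arm --moves '[[[0.022, -0.0145, -0.02, -9, 100], [0.022, -0.0145, -0.06, -18, 100], [0.022, -0.0145, -0.11, -18, 100], [0.022, -0.0145, -0.16, -18, 100], [0.022, -0.0145, -0.19, -18, 100]]]'

```text
clock: 2.08
eef_pos: [0.6088, 0.1139, 0.1577]
tool_rot: [0.135, 0.991, -0.001, -0.003]
ft_force: [0.8, 0.6, 0.0]
grip_width: 0.0854
grasp_force: 0.0
```

>>> move_arm --moves '[[[0, 0, 0, 0, 30], [0, 0, 0, 0, 30], [0, 0, 0, 0, 30], [0, 0, 0, 0, 20], [0, 0, 0, 0, 20]]]'

```text
clock: 2.7
eef_pos: [0.6113, 0.1142, 0.1621]
tool_rot: [0.135, 0.991, 0.0, 0.001]
ft_force: [-0.6, -0.5, -0.4]
grip_width: 0.0169
grasp_force: 0.0
```

```bash
python3 - <<'E'
from h import *
import pickle
np.set_printoptions(precision=3,suppress=True)
c=snap('wrist'); pickle.dump(c,open('w2.pkl','wb')); o=c['obs']
print(o['clock'],o['eef_pos'],R.from_quat(o['tool_rot']).as_matrix()[:,1],o['joint_pos'],o['ft_force'],o['ft_torque'],o['grip_width'])
print(proj(c,[.612,.1125,.196]))
cv2.imwrite('pics/w2.png',c['color'][:,:,::-1])
E
```

```text
2.7 [0.611 0.114 0.162] [0.267 0.964 0.001] [0.185 0.516 0.23  1.284 0.    0.455] [-0.553 -0.52  -0.358] [-0.002 -0.015 -0.012] 0.01688048153513492
[313.817 345.112]
```

View pics/w2.png

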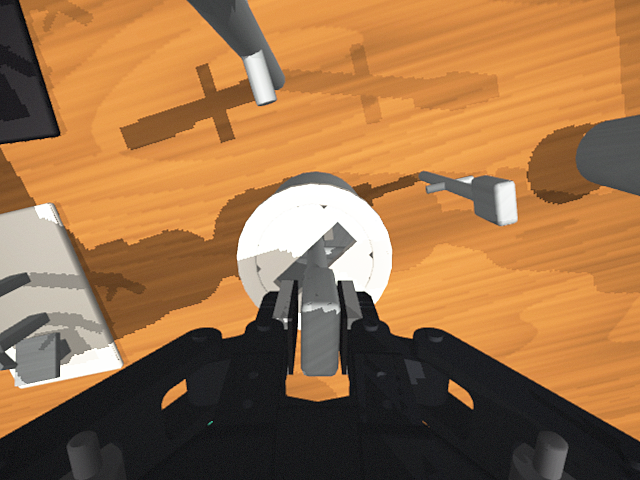

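The paddle at (320,335) sits square between the pads, and the slot shows at (315,250). Closing.

>>> move_arm --moves '[[[0, 0, 0, 0, 0], [0, 0, 0, 0, 0], [0, 0, 0, 0, 0]]]'

```text
clock: 3.12
eef_pos: [0.6111, 0.114, 0.1618]
tool_rot: [0.135, 0.991, -0.0, 0.0]
ft_force: [-1.3, -0.4, 5.1]
grip_width: 0.0133
grasp_force: 58.9
```

>>> move_arm --moves '[[[0, 0, 0, 8, 0], [0, 0, 0, 16, 0], [0, 0, 0, 24, 0], [0, 0, 0, 30, 0], [0, 0, 0, 34, 0]]]'

```text
clock: 3.75
eef_pos: [0.6112, 0.114, 0.1619]
tool_rot: [-0.162, 0.987, -0.0, 0.001]
ft_force: [0.2, -1.2, 4.4]
grip_width: 0.0135
grasp_force: 58.9
```

```bash
python3 - <<'E'
from h import *
import pickle
np.set_printoptions(precision=3,suppress=True)
c=snap('wrist'); o=c['obs']
print(o['clock'],o['eef_pos'],R.from_quat(o['tool_rot']).as_matrix()[:,1],o['ft_force'],o['ft_torque'],o['grip_width'],o['grasp_force'])
cv2.imwrite('pics/w3.png',cv2.resize(c['color'][170:390,210:430],None,fx=2.5,fy=2.5,interpolation=2)[:,:,::-1])
E
```

```text
3.75 [0.611 0.114 0.162] [-0.32   0.947 -0.   ] [ 0.193 -1.196  4.351] [-0.29   0.044 -0.077] 0.013536734631339385 58.905739188194275
```

View pics/w3.png

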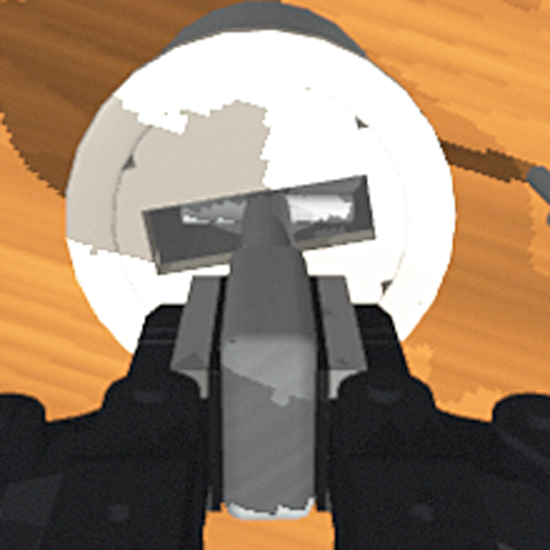

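The bar shows in the slot as a bright line, still about 9° short. This agrees with the headings: tool 108.7°, slot 117.7°.

>>> move_arm --moves '[[[0, 0, 0, 5, 0], [0, 0, 0, 9, 0], [0, 0, 0, 9, 0], [0, 0, 0.006, 9, 0], [0, 0, 0.01, 9, 0]]]'

```text
clock: 4.42
eef_pos: [0.6101, 0.1143, 0.1703]
tool_rot: [-0.238, 0.971, 0.0, -0.001]
ft_force: [0.6, 0.1, -2.6]
grip_width: 0.0134
grasp_force: 58.4
```

```bash
python3 - <<'E'
from h import *
o=monitor.get_obs();np.set_printoptions(precision=3,suppress=True)
print(o['eef_pos'],R.from_quat(o['tool_rot']).as_matrix()[:,1],o['ft_force'],o['ft_torque'],o['grip_width'])
E
```

```text
[0.61  0.114 0.17 ] [-0.462  0.887  0.001] [ 0.59   0.121 -2.59 ] [ 0.047 -0.033  0.026] 0.013385180013602217
```

>>> move_arm --moves '[[[0, 0, 0.02, 0, 0], [0, 0, 0.05, 0, 0], [0, 0, 0.085, 0, 0], [0, 0, 0.125, 0, 0], [0, 0, 0.165, 0, 0]]]'

```text
clock: 5.05
eef_pos: [0.6104, 0.1143, 0.3368]
tool_rot: [-0.238, 0.971, 0.0, -0.001]
ft_force: [1.1, -0.3, -3.0]
grip_width: 0.0132
grasp_force: 58.6
```

```bash
python3 - <<'E'
from h import *
import pickle
o=monitor.get_obs();np.set_printoptions(precision=3,suppress=True)
print(o['clock'],o['eef_pos'],R.from_quat(o['tool_rot']).as_matrix()[:,1],o['ft_force'],o['ft_torque'],o['grip_width'],o['joint_pos'])
D=snap('side')
cv2.imwrite('pics/s4.png',cv2.resize(D['color'][100:360,180:440],None,fx=2.2,fy=2.2,interpolation=2)[:,:,::-1])
E
```

```text
5.05 [0.61  0.114 0.337] [-0.462  0.887  0.001] [ 1.077 -0.333 -2.987] [-0.053 -0.093 -0.02 ] 0.013232337757231543 [ 0.185  0.499  0.653  1.726  0.    -0.295]
```

View pics/s4.png

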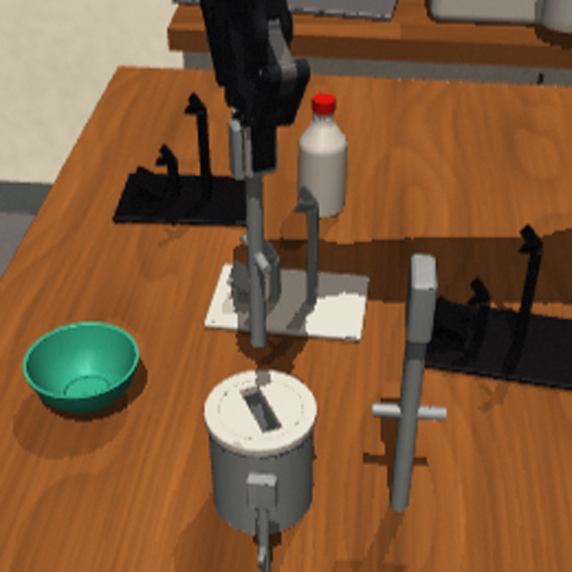

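The rod is out and upright, its foot at crop (260,345), well above the cap. Carrying it over the stop.

>>> move_arm --moves '[[[0.008, -0.03, 0, -6, 0], [0.02, -0.08, 0, -12, 0], [0.032, -0.13, 0, -18, 0], [0.044, -0.18, 0, -24, 0], [0.054, -0.23, 0, -30, 0]]]'

```text
clock: 5.72
eef_pos: [0.665, -0.1172, 0.3352]
tool_rot: [0.023, 1.0, 0.0, -0.001]
ft_force: [2.5, -0.1, -2.5]
grip_width: 0.0133
grasp_force: 58.7
```

>>> move_arm --moves '[[[0.004, -0.03, 0, 0, 0], [0.005, -0.046, 0, 0, 0], [0.005, -0.046, 0, 0, 0]]]'

```text
clock: 6.1
eef_pos: [0.6698, -0.1624, 0.3353]
tool_rot: [0.022, 1.0, 0.0, -0.001]
ft_force: [-0.6, 1.4, -1.7]
grip_width: 0.0134
grasp_force: 58.9
```

```bash
python3 - <<'E'
from h import *
import pickle
o=monitor.get_obs();np.set_printoptions(precision=3,suppress=True)
print(o['clock'],o['eef_pos'],R.from_quat(o['tool_rot']).as_matrix()[:,1],o['ft_force'],o['ft_torque'],o['grip_width'],o['joint_pos'])
D=snap('side');S=snap('scene')
im=np.hstack([cv2.resize(D['color'][90:290,230:380],None,fx=2.6,fy=2.6,interpolation=2),cv2.resize(S['color'][100:300,230:380],None,fx=2.6,fy=2.6,interpolation=2)])
cv2.imwrite('pics/s5.png',im[:,:,::-1])
t=o['eef_pos']; f=t-[0,0,.156]; print('foot expected px side',proj(D,f),'scene',proj(S,f))
S0=pickle.load(open('scene.pkl','rb'));print('flask base',onz(S0,268,180,0))
E
```

```text
6.1 [ 0.67  -0.162  0.335] [0.045 0.999 0.001] [-0.569  1.36  -1.679] [0.065 0.027 0.019] 0.013374917154348843 [-0.238  0.7    0.998  1.87   0.001 -0.193]
foot expected px side [287.163 172.114] scene [269.077 197.678]
flask base [ 0.601 -0.36   0.   ]
```

View pics/s5.png

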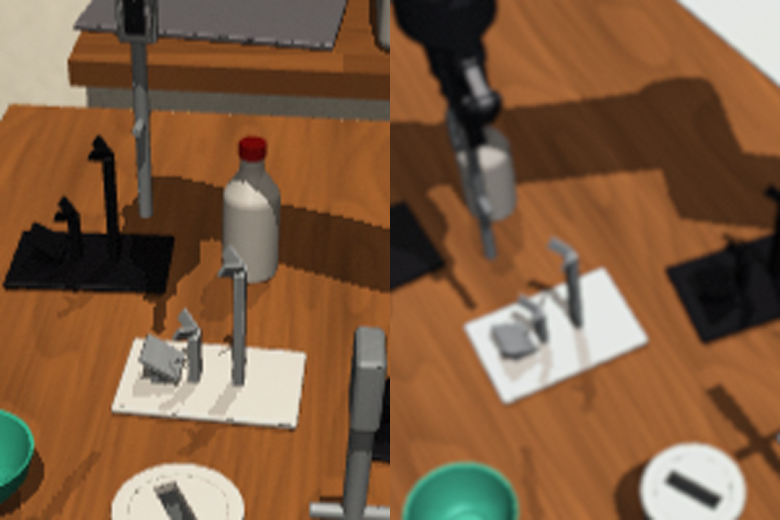

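The foot is where expected: side (286,173), scene (268,198). Descending to just above the stop plate, then moving back against the lower saddle.

>>> move_arm --moves '[[[0, 0, -0.03, 0, 0], [0, 0, -0.07, 0, 0], [0, 0, -0.11, 0, 0], [0, 0, -0.131, 0, 0], [0, 0, -0.133, 0, 0]]]'

```text
clock: 6.82
eef_pos: [0.6686, -0.1595, 0.2014]
tool_rot: [0.02, 1.0, 0.001, -0.002]
ft_force: [-1.0, 0.2, -1.8]
grip_width: 0.0133
grasp_force: 58.7
```

>>> move_arm --moves '[[[-0.006, 0, 0, 0, 0], [-0.012, 0, 0, 0, 0], [-0.018, 0.001, 0, 0, 0], [-0.024, 0.001, 0, 0, 0], [-0.03, 0.001, 0, 0, 0]]]'

```text
clock: 7.45
eef_pos: [0.6406, -0.1613, 0.204]
tool_rot: [0.022, 1.0, -0.0, 0.002]
ft_force: [3.4, -1.4, -2.9]
grip_width: 0.0131
grasp_force: 58.7
```

>>> move_arm --moves '[[[-0.007, 0, 0, 0, 0], [-0.014, 0, 0, 0, 0], [-0.021, 0.001, -0.001, 0, 0], [-0.028, 0.001, -0.002, 0, 0], [-0.035, 0.001, -0.004, 0, 0]]]'

```text
clock: 8.07
eef_pos: [0.6048, -0.1603, 0.2]
tool_rot: [0.022, 1.0, -0.0, 0.001]
ft_force: [3.5, -1.8, 0.7]
grip_width: 0.0132
grasp_force: 59.5
```

```bash
python3 - <<'E'
from h import *
o=monitor.get_obs();np.set_printoptions(precision=3,suppress=True)
print(o['clock'],o['eef_pos'],o['ft_force'],o['ft_torque'],o['grip_width'])
D=snap('side');S=snap('scene')
im=np.hstack([cv2.resize(D['color'][120:270,240:370],None,fx=3,fy=3,interpolation=2),cv2.resize(S['color'][130:280,230:360],None,fx=3,fy=3,interpolation=2)])
cv2.imwrite('pics/s6.png',im[:,:,::-1])
E
```

```text
8.075 [ 0.605 -0.16   0.2  ] [ 3.522 -1.817  0.705] [-0.882 -1.603 -0.071] 0.013231181258926054
```

View pics/s6.png

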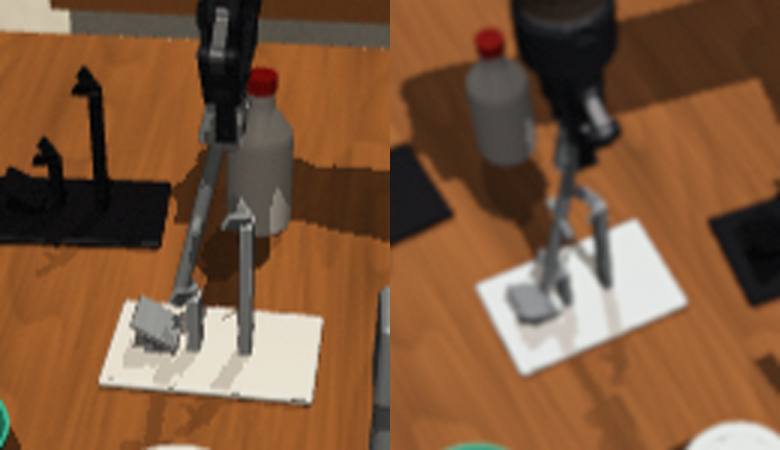

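The rod is tilting about the lower saddle: side crop, from (215,140) to (183,295), about 14°. I'll go on toward 30° while lowering.

>>> move_arm --moves '[[[-0.006, 0, -0.005, 0, 0], [-0.012, 0, -0.01, 0, 0], [-0.018, 0.001, -0.016, 0, 0], [-0.024, 0.001, -0.021, 0, 0], [-0.029, 0.001, -0.025, 0, 0]]]'

```text
clock: 8.8
eef_pos: [0.5754, -0.159, 0.1741]
tool_rot: [0.022, 1.0, -0.0, -0.0]
ft_force: [2.4, -2.4, 3.5]
grip_width: 0.0132
grasp_force: 61.0
```

```bash
python3 - <<'E'
from h import *
o=monitor.get_obs();np.set_printoptions(precision=3,suppress=True)
print(o['clock'],o['eef_pos'],o['ft_force'],o['ft_torque'],o['grip_width'])
D=snap('side');S=snap('scene')
im=np.hstack([cv2.resize(D['color'][120:270,240:370],None,fx=3,fy=3,interpolation=2),cv2.resize(S['color'][130:280,230:360],None,fx=3,fy=3,interpolation=2)])
cv2.imwrite('pics/s7.png',im[:,:,::-1])
E
```

```text
8.8 [ 0.575 -0.159  0.174] [ 2.391 -2.376  3.495] [-1.09  -1.483 -0.189] 0.013235904723039572
```

View pics/s7.png

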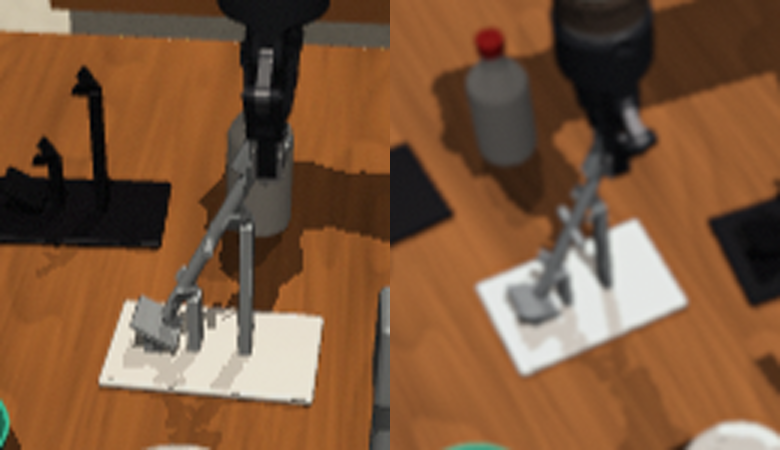

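>>> move_arm --moves '[[[-0.003, 0, -0.003, 0, 0], [-0.006, 0, -0.005, 0, 0], [-0.005, 0, -0.007, 0, 0], [-0.003, 0, -0.009, 0, 0], [-0.003, 0, -0.009, 0, 0]]]'

```text
clock: 9.52
eef_pos: [0.5726, -0.1588, 0.1645]
tool_rot: [0.022, 1.0, 0.0, -0.001]
ft_force: [2.2, -3.6, -0.6]
grip_width: 0.0133
grasp_force: 60.6
```

```bash
python3 - <<'E'
from h import *
o=monitor.get_obs();np.set_printoptions(precision=4,suppress=True)
print(o['clock'],o['eef_pos'],o['ft_force'],o['ft_torque'],o['grip_width'])
E
```

```text
9.525 [ 0.5726 -0.1588  0.1645] [ 2.1796 -3.5659 -0.5733] [-1.2117 -0.8357 -0.2445] 0.013269402937606535
```

>>> move_arm --moves '[[[0, -0.001, -0.001, 0, 0], [0.001, -0.002, -0.002, 0, 0], [0.0015, -0.002, -0.003, 0, 0], [0.002, -0.002, -0.004, 0, 0], [0.002, -0.002, -0.004, 0, 0]]]'

```text
clock: 10.15
eef_pos: [0.5734, -0.16, 0.1631]
tool_rot: [0.021, 1.0, 0.001, -0.001]
ft_force: [-5.7, 0.1, 12.1]
grip_width: 0.0133
grasp_force: 62.7
```

```bash
python3 - <<'E'
from h import *
o=monitor.get_obs();np.set_printoptions(precision=4,suppress=True)
print(o['clock'],o['eef_pos'],o['ft_force'],o['ft_torque'],o['grip_width'])
E
```

```text
10.15 [ 0.5734 -0.16    0.1631] [-5.6656  0.1095 12.0902] [-0.1564  0.7337 -0.0496] 0.013252543710338138
```

The push along the rod (about 13 N) shows the foot is on the stop, and the side force is gone. Easing off and opening gradually.

>>> move_arm --moves '[[[-0.0005, 0, 0.0015, 0, 0], [-0.0005, 0, 0.0015, 0, 17], [-0.0005, 0, 0.0015, 0, 19], [-0.0005, 0, 0.0015, 0, 24], [-0.0005, 0, 0.0015, 0, 30]]]'

```text
clock: 10.78
eef_pos: [0.5742, -0.1606, 0.1624]
tool_rot: [0.021, 1.0, 0.0, -0.0]
ft_force: [-0.7, 0.3, -0.6]
grip_width: 0.0255
grasp_force: 0.0
```

```bash
python3 - <<'E'
from h import *
import pickle
o=monitor.get_obs();np.set_printoptions(precision=4,suppress=True)
print(o['clock'],o['eef_pos'],o['ft_force'],o['ft_torque'],o['grip_width'])
D=snap('side');S=snap('scene')
pickle.dump((D,S),open('a.pkl','wb'))
E
```

```text
10.775 [ 0.5742 -0.1606  0.1624] [-0.6799  0.2778 -0.6493] [-0.0332  0.0252 -0.022 ] 0.02553846913764655
```

>>> move_arm --moves '[[[0, 0, 0, 0, 45], [0, 0, 0.02, 0, 45], [0, 0, 0.06, 0, 45], [0, 0, 0.11, 0, 45], [0, 0, 0.16, 0, 45]]]'

```text
clock: 11.5
eef_pos: [0.5741, -0.1608, 0.3243]
tool_rot: [0.022, 1.0, 0.0, 0.0]
ft_force: [1.0, -1.2, 0.7]
grip_width: 0.0383
grasp_force: 0.0
```

>>> move_arm --moves '[[[-0.04, 0, 0.02, 0, 45], [-0.09, 0, 0.02, 0, 45], [-0.14, 0, 0.02, 0, 45], [-0.16, 0, 0.02, 0, 45]]]'

```text
clock: 12.0
eef_pos: [0.4119, -0.1607, 0.3436]
tool_rot: [0.022, 1.0, -0.0, 0.0]
ft_force: [0.6, 0.6, 0.2]
grip_width: 0.0387
grasp_force: 0.0
```

```bash
python3 - <<'E'
from h import *
import pickle
np.set_printoptions(precision=4,suppress=True)
o=monitor.get_obs();print(o['clock'],o['eef_pos'],o['ft_force'])
D0,S0=[pickle.load(open(n+'.pkl','rb')) for n in('side','scene')]
D,S=snap('side'),snap('scene')
c,s=np.cos(np.radians(-2.5)),np.sin(np.radians(-2.5))
rk=lambda x,y,z:np.array([.617+c*x-s*y,-.1605+s*x+c*y,z])
ax=lambda r,y=0:rk(.045-.5*r,y,.03+.866*r)
for n,A,B in(('side',D0,D),('scene',S0,S)):
    g=lambda X:cv2.cvtColor(X['color'],cv2.COLOR_RGB2GRAY)
    d=(cv2.absdiff(g(A),g(B))>25).astype(np.uint8)
    p,q=[tuple(proj(B,ax(r)).round().astype(int)) for r in(0,.19)]
    print(n,'axis px',p,q,'bar ends',proj(B,ax(.085,.022)),proj(B,ax(.085,-.022)))
    roi=np.zeros_like(d); cv2.line(roi,tuple(map(int,p)),tuple(map(int,q)),1,24)
    hsv=cv2.cvtColor(B['color'],cv2.COLOR_RGB2HSV)
    m=((hsv[...,1]<70)&(hsv[...,2]>60)&(d>0)&(roi>0)).astype(np.uint8)
    k=sorted(cv2.findContours(m,0,2)[0],key=cv2.contourArea)[-1]
    vx,vy,x,y=cv2.fitLine(k,2,0,.01,.01).ravel()
    print(' area',cv2.contourArea(k),'bbox',cv2.boundingRect(k),'angle meas',np.degrees(np.arctan(vx/vy)),'exp',np.degrees(np.arctan((q[0]-p[0])/(q[1]-p[1]))), 'offset at mid', (x-p[0])*vy-(y-p[1])*vx)
    for nm,P in(('bowl',None),):
        pass
    # bystanders: changed pixels around them
    for nm,bx in {'side':(('bowl',(185,240,250,295)),('beaker',(240,405,300,475)),('bigrod',(345,210,385,335)),),'scene':(('bowl',(230,275,285,325)),('flask',(250,135,285,190)),('beaker',(385,370,425,415)))}[n]:
        print(' ',nm,d[bx[1]:bx[3],bx[0]:bx[2]].sum())
E
```

```text
12.0 [ 0.4119 -0.1607  0.3436] [0.5792 0.6184 0.1996]
side axis px (np.int64(293), np.int64(227)) (np.int64(334), np.int64(169)) bar ends [308.6571 208.0351] [311.4164 197.3806]
 area 190.0 bbox (319, 166, 16, 27) angle meas -14.913126 exp -35.25635871296284 offset at mid -19.478598270105067
  bowl 0
  beaker 0
  bigrod 90
scene axis px (np.int64(278), np.int64(230)) (np.int64(307), np.int64(178)) bar ends [293.5736 214.3084] [286.5305 202.2247]
 area 42.5 bbox (277, 218, 8, 13) angle meas -24.963976 exp -29.14807184571305 offset at mid 0.11200148210900807
  bowl 0
  flask 38
  beaker 0
```

```bash
python3 - <<'E'
from h import *
import pickle
D0,S0=[pickle.load(open(n+'.pkl','rb')) for n in('side','scene')]
D,S=snap('side'),snap('scene'); pickle.dump((D,S),open('b.pkl','wb'))
c,s=np.cos(np.radians(-2.5)),np.sin(np.radians(-2.5))
rk=lambda x,y,z:np.array([.617+c*x-s*y,-.1605+s*x+c*y,z])
ax=lambda r,y=0:rk(.045-.5*r,y,.03+.866*r)
for n,A,B in(('side',D0,D),('scene',S0,S)):
    p,q=proj(B,ax(0)),proj(B,ax(.19)); t=(q-p)/np.linalg.norm(q-p); w=np.array([-t[1],t[0]])
    for r in(.01,.02,.055,.07,.085,.1,.11,.14,.16,.175,.186,.194,.2):
        o=proj(B,ax(r)); xs=o+np.outer(np.arange(-12,13,1.5),w)
        f=lambda X:cv2.remap(X['color'].astype(np.float32),xs[:,:1].astype(np.float32),xs[:,1:].astype(np.float32),1)[:,0]
        b=f(B); print(n,r,' '.join('%3d%s'%(v.mean(),'g' if v.max()-v.min()<28 else '.') for v in b),'| d',' '.join('%3d'%e for e in np.abs(b-f(A)).mean(1)))
E
```

```text
side 0.01  99. 100. 134. 138g 142g 145g 128g 104g  91g  59g  71g  73g  84g 106g 100g  93g  94g | d   0   1   0   2   1   0  15  37  49  81  72  62  38  12  28   1   0
side 0.02 103. 100.  98. 102. 100. 100.  99. 103g  81g  78g 212g 118g 100g  94g  95g  90g  66g | d   1   1   1   0   0   0  14  28  86 134   1   2   0   0   1   0   2
side 0.055 102.  98.  98.  94.  90. 110. 118g 104g  90g  60g  71.  85.  86.  83.  88.  85.  84. | d   1   0   0   1   0   0   5  15  24  36   9   1   1   0   1   0   0
side 0.07  97.  92.  90.  89.  85.  83.  85. 101g  87g  92g  82.  71.  73.  74.  73.  82.  91. | d   0   1   1   1   0   0  15  39  35  36  16   0   1   0   0   0   0
side 0.085  91.  87.  85.  81.  81.  83.  84. 116g 118g  73g  69.  75.  75.  74.  77.  74.  89g | d   1   0   2   0   0   0  16  45  45  26   4   1   2   1   0   0   1
side 0.1  84.  83.  81.  82.  84.  89. 108. 102g  93g  67g  72.  75.  76.  81.  94g  92g  92g | d   0   0   1   0   1   5  30  39  36  26   3   0   1   2   1   1   2
side 0.11  83.  81.  81.  83.  84.  87.  90. 101g  54g  48g  68.  65.  97g  90g  91g  43g  79. | 
[... 2560 characters left out ...]
35  24   5   2   2   2   2
scene 0.175  90.  90.  88.  89.  92.  99g 101g  91g  85g  84g  83g  82g  82.  88.  89.  89.  87. | d   2   4   2   3  20  36  38  34  33  31  32  26   9   1   1   2   2
scene 0.186  92.  95.  96.  96. 113. 144g 153g 146g 130g 112g  93g  84g  80.  81.  83.  85.  88. | d   1   2   2   3  27  56  67  61  47  41  35  25   7   1   2   2   2
scene 0.194  95.  92.  90.  89.  91. 101. 116. 129g 140g 148g 141g 115g  91.  85.  87.  91.  93. | d   2   1   2   1   4  16  33  47  60  68  60  33   9   2   2   2   2
scene 0.2  91.  89.  88.  86.  85.  82.  83.  91. 105. 118. 112.  99.  92.  91.  93.  96.  98. | d   2   1   3   2   3   1   1   7  17  28  20   6   1   2   2   2   2
```

In both views the rod lies centred on the racked axis, from the stop up to 190 mm. The gripper is clear of it, so I'm handing in.

```bash
python3 -c "
from h import *
print(job.job_done())"
```

```text
the job is handed in; nothing more can be done
None
```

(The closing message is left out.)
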